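# Angle a long drawing box past the post into its bay

### The job

Push the long cream cardboard drawing box along the table into the low grey bay, so that it lies behind the yellow post, flush along the bay's back wall. It only fits past the post at an angle, one end first and then the other. Only push it: never lift or tip it, and leave the brass weight, the pencil jar and the tape roll where they are.

Things in the scene. Friction and masses are not known exactly. Their poses are not given: they have to be found in the camera images.
- drawing_box: Loose long carton, cream-coloured card with blue end bands and a red label on top, 300 mm long (its y), 55 mm wide (x), 50 mm high, 0.3 to 0.55 kg, slides with ordinary friction. Origin: centre of its underside. It starts on the robot's side of the bay, roughly along it, shifted towards the end that has no post.
- bay: Fixed low grey rack, open on top and towards the robot; its floor is the table. Origin: on the table, middle of the back wall's inner face; x points out through the back wall, away from the robot, y runs along the wall. Inner length 340 mm (y -170 to +170); walls 40 mm high, 12 mm thick; the two side walls reach 50 mm towards the robot (x 0 to -50 mm).
- post: Fixed upright yellow round post, 22 mm in diameter, 90 mm high. It stands before the bay's open side at bay x = -96 mm (85 mm clear gap to the back wall) and bay y = +115 or -115 mm (differs between starts; the other place has only a flat steel cover that obstructs nothing). Origin: centre of its foot on the table.
- weight: Loose brass paperweight with a knob, 40 mm in diameter, 46 mm high, standing on the robot's side of the post. Origin: centre of its underside. Not to be moved.
- pencil_jar: Loose blue jar with pencils, 64 mm in diameter, 85 mm high (130 mm with the pencils), behind the bay's back wall. Origin: centre of its underside. Not to be moved.
- tape_roll: Loose white roll of tape lying flat, 90 mm in diameter, 20 mm high, behind the bay's back wall. Origin: centre of its underside. Not to be moved.

How it is judged (in metres and radians):
At the end, for the whole second after the job is handed in: The drawing box lies still and flat on the table inside the bay, between its side walls and behind the post, its back face parallel to the back wall within 4 degrees and on average within 12 mm of it (x of drawing_box in the frame of bay between -0.0395 and -0.02 m and y of drawing_box in the frame of bay between -0.025 and 0.025 m and angle between the y axis of drawing_box and the y axis of bay, either way round below 0.07 rad and height (world z) of drawing_box below 0.006 m and angle between drawing_box's own z axis and vertical below 0.04 rad and linear speed of drawing_box below 0.01 m/s); the robot touches nothing.
It fails at once if the drawing box is lifted or tipped (height (world z) of drawing_box above 0.012 m or angle between drawing_box's own z axis and vertical above 0.12 rad).
It fails at once if the brass weight is moved or knocked over (distance of weight from where it was at the start of the episode above 0.015 m or angle between weight's own z axis and vertical above 0.3 rad).
It fails at once if the pencil jar is moved or knocked over (distance of pencil_jar from where it was at the start of the episode above 0.015 m or angle between pencil_jar's own z axis and vertical above 0.3 rad).
It fails at once if the tape roll is moved (distance of tape_roll from where it was at the start of the episode above 0.015 m).
It also fails if it takes over 72 s, if anything falls off the work surface, if the arm or the gripper's body presses on something with over 40 N, if the wrist force passes 120 N, or if a joint passes its speed limit or range.

### The arm

A 6-joint arm with a two-finger parallel gripper is mounted at the origin on the work surface. World frame = base frame: x ahead of the robot, y to its left, z up, the work surface at z = 0. Lengths are in mm, angles in degrees, forces in N, time in s.
With the tool pointing down it reaches from about 350 to 850 mm from the base axis. Payload 8.1 kg.
Tool frame: the origin (TCP) lies midway between the tips of the shut fingers; the grasp point (between the pads) lies grip_depth behind it (grip_depth is the distance from the TCP to the grasp point, in mm); z points along the fingers, y is the line along which they close (so a half turn about z gives the same grasp; the last joint's range is limited). The gripper opens to 85 mm and grips with 20 to 120 N. Pads are 22 mm wide; open, the fingers measure 114 mm over their backs; the gripper's body (76 mm by 85 mm) begins 54 mm behind the grasp point. The pads swing forward as they close: fully open they stand 13 mm farther back than shut.
Start: joints at [-78.346, 7.471, 85.268, -0, 87.261, -4.893], TCP at [170.901, -575.15, 231.292] pointing down, gripper open.
Joint ranges: [-169.43, 169.43], [-51.17, 129.36], [1.28, 143.12], [-76.62, 256.62], [0, 156.53], [-152.29, 152.29]. Speed limits (degrees/s): [136.94, 136.94, 159.86, 180, 180, 180].

### API

Orientations are given as [roll, pitch, yaw] about the fixed x, y, z axes, in that order (R = Rz(yaw) Ry(pitch) Rx(roll)).
In Python, from bench import sense, snapshot, hand_in, grip_depth gives the robot as it stands. The module is installed in compiled form; this text tells all that it offers.
- The arm moves only by the tool apply_moves, never from a script. Its argument "series" is text: rows parted by semicolons, each of 5 numbers parted by spaces: the shift along the tool's x, y, z each as a share of 0.3 m, from -1 to 1, then the turn about the tool's z as a share of 2 rad, from -1 to 1, then the gripper's target within -1 to 1 (shut at 1, half-way at 0, fully open at -1). In form: tx ty tz twist gripper; .... A call has 1 to 5 rows; each row shifts and turns the commanded pose from where the row before left it, along the tool's axes as they then stand; what a row does not reach is not made up. A row lasts 1/12 s, in which the tool goes at most 41.7 mm and 7.16 degrees, less where a joint would pass 70% of its speed; a pose out of reach is approached as far as the arm can. A call with a number of a shift or a turn outside -1 to 1 is refused whole. A call with a gripper value outside its range is refused whole. The fingers move at their own pace and stop on an object; "squeeze" is the grip in N (left out, the last holds). Time passes only in rows, so rows that do not move let the fingers close. It gives the time, the measured TCP pose, the force, the opening and the grip force at its end, in the units of the state.
- sense(): the state, without advancing time (a new reading comes with each control period).
- snapshot(name): name is "side" or "top" or "wrist"; returns a dict with "frame" (400x640x3 uint8, blue, green, red), "depth" (400x640 float32, mm along the optical axis (not along the pixel's ray), 0 where there is no reading), "intrinsics" (3x3 intrinsics, pixels), "extrinsics" (4x4, takes a point from camera to world coordinates); the wrist camera has in their place "tool_from_camera" (4x4, takes a point from camera to tool coordinates, whose origin is the TCP and whose axes are the flange's). Camera axes: x right, y down, z forward; pixel columns grow to the right and rows downward; lengths in mm; the calibration is good to about 2 mm. A picture is of the moment at which its call begins: read the wrist's pose just before it.
- hand_in(): hands the job in; it is judged then, once.
The state is a dict: "time": time; "joint_pos": joint angles; "qd": joint speeds; "joint_efforts": joint torques, N m; "tool_pos": TCP position; "tcp_rot": TCP orientation; "ft_force": force on the tool from outside, world axes, zero at the start; "wrist_torque": the same for the moment, N m; "finger_gap": finger opening in mm; "grip_force": force on a finger pad.
Only numpy, scipy, OpenCV 4.12 (cv2) and the standard library are available. Lean on these libraries where they do the work, as an engineer would, in place of code of your own. Each camera call takes 0.05 s, during which the arm holds its last target. There are 200 camera calls.

## Working session

There is one attempt and no reset: what is moved stays moved. The work goes in short steps, Python scripts to look and compute and a tool call to move; the robot and the scene stay as the last step left them, time stands still between calls to the robot, and variables do not carry over. Pictures are saved under pics/ and viewed, at most 10 in all, crops included, and the job is handed in when it is done.

Besides the shell and the picture viewer there is one more tool, called after "Request:" by a JSON object that holds its "name" and its "arguments", one argument or row to a line. apply_moves: Moves the arm, as the interface text tells. Its arguments: {"type":"object","properties":{"series":{"type":"string"},"squeeze":{"type":"number"}},"required":["series"]}

```bash
mkdir -p pics
python3 - <<'E'
from bench import *
import cv2
print(grip_depth, sense())
for n in("top","side"):
    s=snapshot(n); cv2.imwrite(f"pics/{n}0.png",s["frame"]); print(n,s["intrinsics"],s["extrinsics"])
E
```

```text
18.700000000000003 {'time': 0.0, 'joint_pos': array([-7.83456646e+01,  7.51363591e+00,  8.53305982e+01,  6.90986934e-04,
        8.72614745e+01, -4.89255247e+00]), 'qd': array([ 0.04578999, -0.03093538,  0.00274209, -0.01864108, -0.03980239,
        0.0947699 ]), 'joint_efforts': array([-3.22299915e-03, -5.69402111e+01, -5.00557351e+01, -5.48654443e-04,
        1.46921701e-02, -1.55060195e-05]), 'tool_pos': array([ 170.79791371, -574.59637154,  230.24713977]), 'tcp_rot': array([-1.79894735e+02, -9.70323025e-03,  1.65468453e+01]), 'ft_force': array([-0.29610224,  0.1883391 ,  0.11518204]), 'wrist_torque': array([-0.00736435,  0.01475682,  0.00615086]), 'grip_force': 0.0, 'finger_gap': 84.9055186818981}
top [[400.68380066   0.         317.56083347]
 [  0.         400.68380066 198.09039465]
 [  0.           0.           1.        ]] [[ 2.51513086e-02 -9.98141170e-01  5.55123075e-02  5.16055927e+02]
 [-9.99680946e-01 -2.52417175e-02 -9.27965092e-04 -6.01985340e+00]
 [ 2.32746615e-03 -5.54712565e-02 -9.98457572e-01  8.42644335e+02]
 [ 0.00000000e+00  0.00000000e+00  0.00000000e+00  1.00000000e+00]]
side [[386.10943196   0.         325.2120106 ]
 [  0.         386.10943196 207.00578622]
 [  0.           0.           1.        ]] [[ 9.95564074e-01 -5.76680391e-02  7.43409160e-02  5.48088323e+02]
 [-9.25505644e-02 -7.42416439e-01  6.63515052e-01 -4.31274113e+02]
 [ 1.69283062e-02 -6.67452042e-01 -7.44460344e-01  5.08104210e+02]
 [ 0.00000000e+00  0.00000000e+00  0.00000000e+00  1.00000000e+00]]
```

View pics/top0.png

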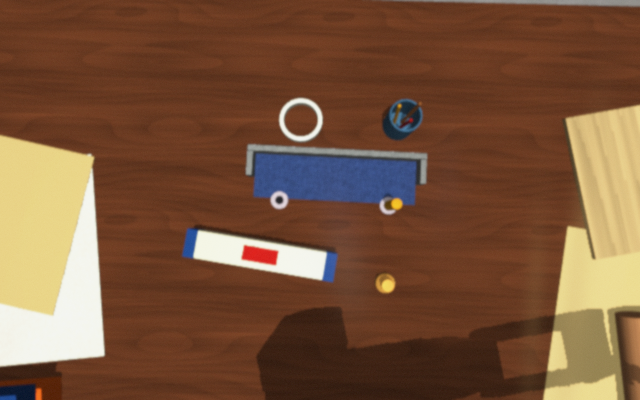

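The top view shows the bay around (335,155)-(335,200), with the post at about (393,205) on its right side and the steel cover at (280,200). The box's label is at (260,255), and the weight is at (386,284). I'll enlarge a crop next.

```bash
python3 - <<'E'
import cv2
a=cv2.imread("pics/top0.png")[130:310,175:440]
cv2.imwrite("pics/crop0.png",cv2.resize(a,None,fx=3,fy=3,interpolation=cv2.INTER_CUBIC))
E
cat > h.py <<'E'
import numpy as np
from bench import *
def ray(s,u,v,z):
    K,T=s["intrinsics"],s["extrinsics"]
    d=T[:3,:3]@np.linalg.solve(K,[u,v,1]); o=T[:3,3]
    return (o+d*(z-o[2])/d[2])[:2]
def crop(s,pts,x0=175,y0=130,f=3):
    return [ray(s,(u+.5)/f-.5+x0,(v+.5)/f-.5+y0,z) for u,v,z in pts]
E
```

```text
(no output)
```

View pics/crop0.png

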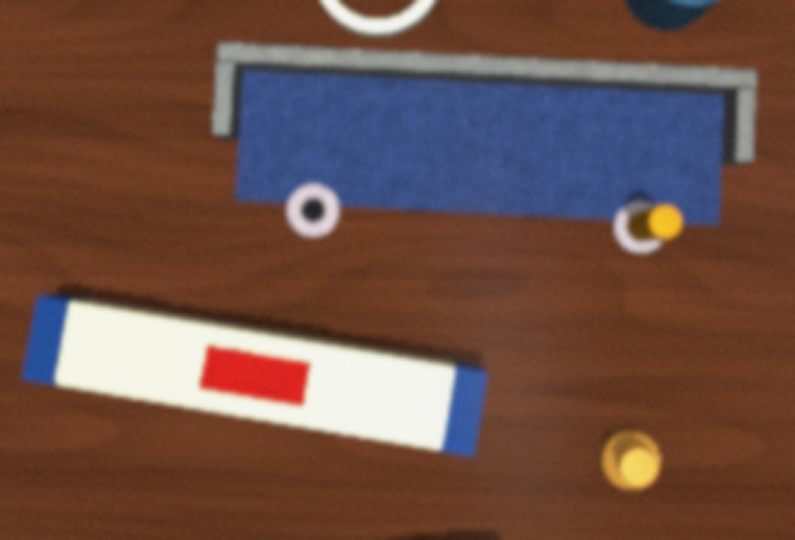

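The crop shows the box's top corners at (40,293), (488,368), (474,457) and (22,380). The wall's outer corners are at (218,42) and (757,70), the cover at (313,210), the post top at (665,221) and the weight at (632,460).

```bash
cat >> h.py <<'E'
def bayfit(s,pts):
    a,b=pts  # outer wall corners left,right
    y=(a-b)/np.linalg.norm(a-b); x=np.array([y[1],-y[0]])
    return (a+b)/2-12*x,x,y
E
python3 - <<'E'
from h import *
s=snapshot("top")
p=crop(s,[(40,293,50),(488,368,50),(474,457,50),(22,380,50)])
print(np.round(p),[np.linalg.norm(p[i]-p[i-1]) for i in range(4)])
w=crop(s,[(218,42,40),(757,70,40)]); print(w,np.linalg.norm(w[0]-w[1]))
o,x,y=bayfit(s,w); print("bay",o,x,y,np.degrees(np.arctan2(x[1],x[0])))
for n,q in zip(("cover","post","posttop","weight","c0","c1","c2","c3"),crop(s,[(313,210,0),(640,228,0),(665,221,90),(632,460,20)])+p): print(n,q.round(),((q-o)@x).round(),((q-o)@y).round())
c=sum(p)/4; print("box",c,(c-o)@x,(c-o)@y); d=p[0]-p[1]+p[3]-p[2]; print("ang rel bay",np.degrees(np.arctan2(-(d@x),d@y)))
E
```

```text
[[496. 247.]
 [454. -48.]
 [396. -40.]
 [439. 257.]] [np.float64(57.81878542735871), np.float64(298.4161541402824), np.float64(58.50448638725048), np.float64(300.0100929120471)]
[array([667.20282298, 137.86845017]), array([ 657.47379144, -225.4898883 ])] 363.4885640386479
bay [650.3426064  -43.48953048] [ 0.99964173 -0.02676572] [0.02676572 0.99964173] -1.5337457091992162
cover [558.  74.] -96.0 115.0
post [ 551. -155.] -97.0 -115.0
posttop [ 552. -155.] -96.0 -114.0
weight [ 392. -149.] -255.0 -112.0
c0 [496. 247.] -162.0 286.0
c1 [454. -48.] -196.0 -10.0
c2 [396. -40.] -254.0 -4.0
c3 [439. 257.] -219.0 294.0
box [446.35650595 103.72202388] -207.85324178096474 141.6989795096384
ang rel bay -6.55377905367227
```

Request:
{"name": "apply_moves", "arguments": {
  "series": "0 0 0 0.0525 1; 0 0 0 0.0525 1; 0 0 0 0.0525 1; 0.041 -0.1264 0 0 1; 0.041 -0.1264 0 0 1",
  "squeeze": 20
}}

```text
time: 0.57
tool_pos: [196.8, -499.4, 229.2]
tcp_rot: [-179.8, 0.1, -1.7]
ft_force: [0.9, 0.4, 0.4]
finger_gap: 25.6
grip_force: 0.0
```

Request:
{"name": "apply_moves", "arguments": {
  "series": "0.041 -0.1264 0 0 1; 0.041 -0.1264 0 0 1; 0.041 -0.1264 0 0 1; 0.041 -0.1264 0 0 1; 0.041 -0.1264 0 0 1"
}}

```text
time: 0.98
tool_pos: [264.0, -310.2, 230.9]
tcp_rot: [-180.0, 0.0, -1.5]
ft_force: [1.5, 0.6, -0.1]
finger_gap: 0.2
grip_force: 0.0
```

Request:
{"name": "apply_moves", "arguments": {
  "series": "0.041 -0.1264 0 0 1; 0.041 -0.1264 0 0 1; 0.041 -0.1264 0 0 1; 0.041 -0.1264 0 0 1; 0.041 -0.1264 0 0 1"
}}

```text
time: 1.4
tool_pos: [330.4, -122.3, 231.3]
tcp_rot: [180.0, -0.0, -1.5]
ft_force: [1.0, -0.1, -0.1]
finger_gap: -0.1
grip_force: 0.0
```

```bash
cat >> h.py <<'E'
O=np.array([650.34,-43.49]); X=np.array([.99964,-.02677]); Y=np.array([.02677,.99964])
def tb(p): return np.array([(np.asarray(p)[:2]-O)@X,(np.asarray(p)[:2]-O)@Y])
def st():
    s=sense(); print("t",round(s["time"],2),"bay",tb(s["tool_pos"]).round(1),"z",s["tool_pos"][2].round(1),"yaw_rel",round(s["tcp_rot"][2]+1.53,1),"tilt",s["tcp_rot"][:2].round(2),"gap",round(s["finger_gap"],1),"F",s["ft_force"].round(1)); return s
E
python3 -c "from h import *; st()"
```

```text
t 1.4 bay [-317.7  -87.4] z 231.3 yaw_rel -0.0 tilt [ 1.7999e+02 -4.0000e-02] gap -0.1 F [ 1.  -0.1 -0.1]
```

Request:
{"name": "apply_moves", "arguments": {
  "series": "0.042 -0.125 0 0 1; 0.042 -0.125 0 0 1; 0.042 -0.125 0 0 1; 0 0 0.12 0 1; 0 0 0.12 0 1"
}}

```text
time: 1.82
tool_pos: [373.3, -10.1, 160.6]
tcp_rot: [180.0, -0.3, -1.1]
ft_force: [-0.2, -0.7, -0.7]
finger_gap: -0.0
grip_force: 0.0
```

Request:
{"name": "apply_moves", "arguments": {
  "series": "0 0 0.12 0 1; 0 0 0.12 0 1; 0 0 0.12 0 1; 0 0 0.115 0 1; 0 0 0 0 1"
}}

```text
time: 2.23
tool_pos: [364.8, -11.5, 10.0]
tcp_rot: [-179.9, 0.7, -1.5]
ft_force: [-2.5, 0.9, -0.7]
finger_gap: -0.1
grip_force: 0.0
```

Request:
{"name": "apply_moves", "arguments": {
  "series": "0.03 0 0 0 1; 0.03 0 0 0 1; 0.03 0 0 0 1; 0.03 0 0 0 1; 0.03 0 0 0 1"
}}

```text
time: 2.65
tool_pos: [417.2, -14.1, 18.6]
tcp_rot: [180.0, -0.0, -1.5]
ft_force: [-0.9, -0.2, 0.4]
finger_gap: -0.4
grip_force: 0.5
```

```bash
python3 -c "from h import *; st()"
```

```text
t 2.65 bay [-233.8   23.2] z 18.6 yaw_rel 0.0 tilt [ 1.7999e+02 -5.0000e-02] gap -0.4 F [-0.9 -0.2  0.4]
```

Request:
{"name": "apply_moves", "arguments": {
  "series": "0.03 0 0 0 1; 0.03 0 0 0 1; 0.03 0 0 0 1; 0.03 0 0 0 1; 0.03 0 0 0 1"
}}

```text
time: 3.07
tool_pos: [462.2, -15.2, 18.7]
tcp_rot: [180.0, -0.1, -1.5]
ft_force: [-1.8, -0.2, -0.6]
finger_gap: 0.2
grip_force: 0.4
```

```bash
cat >> h.py <<'E'
import cv2
def box(show=None):
    s=snapshot("top"); f=s["frame"]; T=s["extrinsics"];K=s["intrinsics"]
    v,u=np.mgrid[:400,:640]; d=s["depth"]
    P=np.stack([(u-K[0,2])/K[0,0]*d,(v-K[1,2])/K[1,1]*d,d],-1)@T[:3,:3].T+T[:3,3]
    bx=(P[...,:2]-O)@X; by=(P[...,:2]-O)@Y
    m=(abs(P[...,2]-50)<6)&(d>0)&(bx>-330)&(bx<15)&(abs(by)<330)
    m&=np.hypot(bx+96,by+115)>16
    n,l,stt,c=cv2.connectedComponentsWithStats(m.astype(np.uint8))
    i=1+np.argmax(stt[1:,4]); k=l==i
    (cx,cy),(w,h),a=cv2.minAreaRect(np.stack([bx[k],by[k]],-1).astype(np.float32))
    if w>h: w,h,a=h,w,a+90
    a=(a+90)%180-90
    print("box",round(cx,1),round(cy,1),"size",round(w),round(h),"ang",round(a,1),"n",k.sum())
    if show: cv2.imwrite(show,f)
    return cx,cy,a
E
python3 -c "
from h import *; st(); box('pics/top1.png')"
```

```text
t 3.07 bay [-188.8   23.3] z 18.7 yaw_rel 0.0 tilt [ 1.7999e+02 -5.0000e-02] gap 0.2 F [-1.8 -0.2 -0.6]
box -190.3 205.6 size 55 184 ang 12.4 n 2431
```

View pics/top1.png

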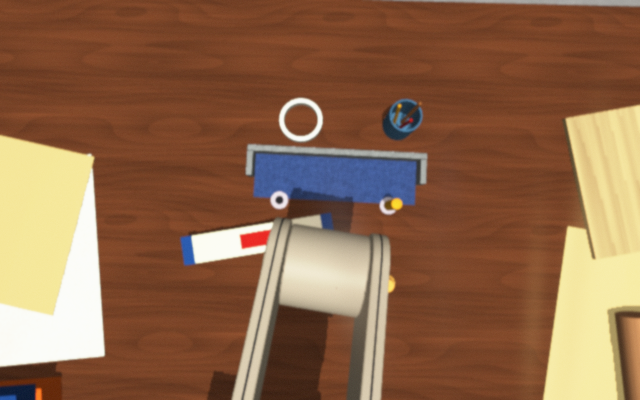

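The arm hides the right half of the box. The left end is at (187,250), which puts the box at about (-178,149) in the bay frame, at 12°. Next I'll push it nearer its middle.

Request:
{"name": "apply_moves", "arguments": {
  "series": "-0.077 0 0 0 1; -0.077 0 0 0 1; 0 -0.113 0 0 1; 0 -0.113 0 0 1; 0 -0.113 0 0 1"
}}

```text
time: 3.53
tool_pos: [418.1, 88.5, 18.7]
tcp_rot: [-180.0, -0.1, -1.7]
ft_force: [0.7, -1.3, 0.6]
finger_gap: 0.3
grip_force: 0.0
```

Request:
{"name": "apply_moves", "arguments": {
  "series": "0 0 0 0 1; 0.03 0 0 0 1; 0.03 0 0 0 1; 0.03 0 0 0 1; 0.03 0 0 0 1"
}}

```text
time: 3.95
tool_pos: [454.2, 86.9, 17.9]
tcp_rot: [-180.0, -0.0, -1.5]
ft_force: [-3.1, 1.5, 1.3]
finger_gap: 0.3
grip_force: 1.5
```

Request:
{"name": "apply_moves", "arguments": {
  "series": "0.03 0 0 0 1; 0.03 0 0 0 1; 0.03 0 0 0 1; 0 0 0 0 1; -0.09 0 0 0 1"
}}

```text
time: 4.37
tool_pos: [458.0, 86.5, 17.8]
tcp_rot: [-180.0, -0.3, -1.6]
ft_force: [1.0, 0.4, 0.2]
finger_gap: -0.1
grip_force: 0.0
```

Request:
{"name": "apply_moves", "arguments": {
  "series": "0 0 -0.138 0 1; 0 0 -0.138 0 1; -0.1 0 -0.1 0 1; 0 -0.138 0 0 1; 0 -0.138 0 0 1"
}}

```text
time: 4.78
tool_pos: [429.2, 170.6, 134.8]
tcp_rot: [-179.8, -0.7, -1.8]
ft_force: [1.3, -0.2, -0.5]
finger_gap: -0.2
grip_force: 0.0
```

```bash
python3 -c "
from h import *; st(); box('pics/top2.png')"
```

```text
t 4.78 bay [-226.8  208.1] z 134.8 yaw_rel -0.3 tilt [-179.82   -0.68] gap -0.2 F [ 1.3 -0.2 -0.5]
box -138.8 150.1 size 56 301 ang 16.3 n 4221
```

View pics/top2.png

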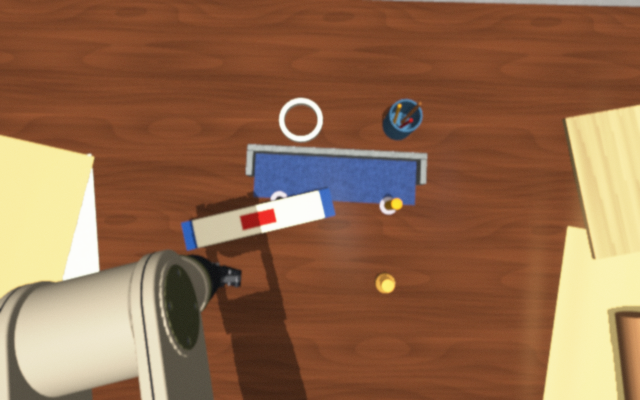

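Now the whole box is visible: it is at (-139,150), at 16°. The near face would just catch the post, so I'll nudge the right half once more before sliding it endwise.

Request:
{"name": "apply_moves", "arguments": {
  "series": "0.06 0.125 0 0 1; 0.06 0.125 0 0 1; 0 0.125 0 0 1; 0 0 0.13 0 1; 0 0 0.13 0 1"
}}

```text
time: 5.25
tool_pos: [463.0, 54.9, 53.0]
tcp_rot: [180.0, -0.5, -1.7]
ft_force: [-0.2, 0.1, -1.5]
finger_gap: -0.0
grip_force: 0.0
```

Request:
{"name": "apply_moves", "arguments": {
  "series": "0 0 0.13 0 1; 0 0 0 0 1; 0.025 0 0 0 1; 0.025 0 0 0 1; 0.025 0 0 0 1"
}}

```text
time: 5.67
tool_pos: [485.3, 56.6, 15.0]
tcp_rot: [-180.0, -0.3, -1.5]
ft_force: [0.2, 0.2, 0.8]
finger_gap: -0.2
grip_force: 0.0
```

Request:
{"name": "apply_moves", "arguments": {
  "series": "0.025 0 0 0 1; 0.025 0 0 0 1; 0 0 0 0 1; -0.1 0 0 0 1; -0.02 0 -0.12 0 1"
}}

```text
time: 6.08
tool_pos: [449.0, 57.0, 38.5]
tcp_rot: [180.0, 1.2, -1.5]
ft_force: [-3.7, 0.8, -3.4]
finger_gap: 0.1
grip_force: 0.0
```

Request:
{"name": "apply_moves", "arguments": {
  "series": "0 -0.1 -0.08 0 0.53; 0 -0.138 -0.08 0 0.53; 0 -0.138 -0.08 0 0.53; 0 -0.138 0 0 0.53; 0 -0.138 0 0 0.53"
}}

```text
time: 6.5
tool_pos: [467.3, 244.3, 117.0]
tcp_rot: [-179.9, -0.3, -1.5]
ft_force: [0.8, -1.1, -0.8]
finger_gap: 20.1
grip_force: 0.0
```

```bash
python3 -c "
from h import *; st(); box()"
```

```text
t 6.5 bay [-190.6  282.8] z 117.0 yaw_rel -0.0 tilt [-179.87   -0.31] gap 20.1 F [ 0.8 -1.1 -0.8]
box -131.1 151.0 size 56 301 ang 18.3 n 4142
```

Request:
{"name": "apply_moves", "arguments": {
  "series": "0 -0.138 0 -0.059 0.53; 0 0 0 -0.059 0.53; 0 0 0 -0.059 0.53; 0 0 0 -0.059 0.53; 0 0 0 -0.059 0.53"
}}

```text
time: 6.97
tool_pos: [466.7, 283.8, 114.2]
tcp_rot: [180.0, -0.0, 32.7]
ft_force: [0.2, -0.1, 0.7]
finger_gap: 20.0
grip_force: 0.0
```

Request:
{"name": "apply_moves", "arguments": {
  "series": "0 0 0 -0.059 0.53; 0 0 0 -0.059 0.53; 0 0 0 -0.059 0.53; 0 0 0 -0.059 0.53; 0 0 0 -0.059 0.53"
}}

```text
time: 7.38
tool_pos: [466.9, 283.4, 114.3]
tcp_rot: [180.0, -0.0, 66.5]
ft_force: [-0.2, 0.2, -0.1]
finger_gap: 19.8
grip_force: 0.0
```

Request:
{"name": "apply_moves", "arguments": {
  "series": "0 0 0 -0.059 0.53; 0 0 0 -0.059 0.53; 0 0 0 -0.059 0.53; 0 0 0 -0.059 0.53; 0 0 0 -0.059 0.53"
}}

```text
time: 7.8
tool_pos: [467.0, 283.4, 114.3]
tcp_rot: [180.0, -0.0, 100.3]
ft_force: [-0.1, 0.3, 0.2]
finger_gap: 19.8
grip_force: 0.0
```

Request:
{"name": "apply_moves", "arguments": {
  "series": "0 0 0 -0.059 0.53; 0 0 0 0 0.53"
}}

```text
time: 7.97
tool_pos: [467.0, 283.4, 114.3]
tcp_rot: [180.0, -0.0, 107.0]
ft_force: [-0.0, 0.0, -1.0]
finger_gap: 20.2
grip_force: 0.0
```

```bash
python3 -c "
from h import *; s=st(); a=np.radians(s['tcp_rot'][2]+1.53); t=np.array([-178,293.])-tb(s['tool_pos']); print('tool dx,dy to end centre',t@[np.cos(a),np.sin(a)],t@[np.sin(a),-np.cos(a)])"
```

```text
t 7.97 bay [-192.1  321.8] z 114.3 yaw_rel 108.5 tilt [ 1.7996e+02 -1.0000e-02] gap 20.2 F [-0.  0. -1.]
tool dx,dy to end centre -31.79897659111379 4.178960532867568
```

Request:
{"name": "apply_moves", "arguments": {
  "series": "0 0.014 0.107 0 0.53; 0 0 0.107 0 0.53; 0 0 0.107 0 0.53; 0 0 0 0 0.53; -0.03 0 0 0 0.53"
}}

```text
time: 8.38
tool_pos: [471.2, 275.7, 16.1]
tcp_rot: [-179.7, 0.0, 106.6]
ft_force: [0.5, -0.6, -0.3]
finger_gap: 20.0
grip_force: 0.0
```

Request:
{"name": "apply_moves", "arguments": {
  "series": "-0.035 0 0 0 0.53; -0.035 0 0 0 0.53; -0.035 0 0 0 0.53; -0.035 0 0 0 0.53; -0.035 0 0 0 0.53"
}}

```text
time: 8.8
tool_pos: [490.1, 224.9, 19.4]
tcp_rot: [179.8, -0.0, 106.6]
ft_force: [-0.5, 2.4, 2.8]
finger_gap: 19.9
grip_force: 1.7
```

Request:
{"name": "apply_moves", "arguments": {
  "series": "-0.035 0 0 0 0.53; -0.035 0 0 0 0.53; -0.035 0 0 0 0.53; -0.035 0 0 0 0.53; 0 0 0 0 0.53"
}}

```text
time: 9.22
tool_pos: [500.8, 183.0, 17.3]
tcp_rot: [-180.0, 0.1, 106.6]
ft_force: [-0.4, -0.7, -0.3]
finger_gap: 19.9
grip_force: 0.0
```

```bash
python3 -c "
from h import *; st(); box('pics/top3.png')"
```

```text
t 9.22 bay [-155.5  222.4] z 17.3 yaw_rel 108.1 tilt [-1.7996e+02  7.0000e-02] gap 19.9 F [-0.4 -0.7 -0.3]
box -105.2 68.2 size 56 301 ang 18.3 n 4178
```

View pics/top3.png

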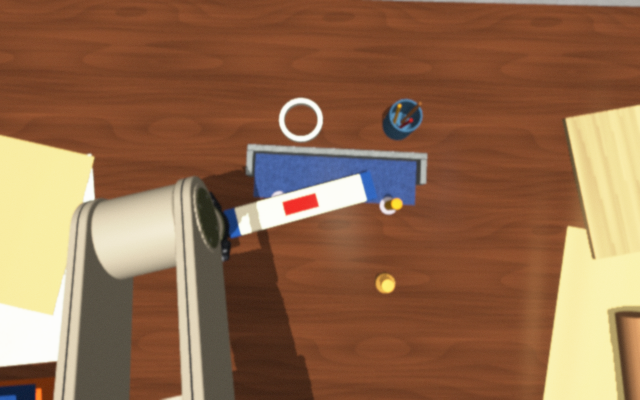

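The box slid straight and is now at (-105,68), at 18°. Its right end is at (370,187), passing behind the post at (393,205). I'll continue about 80 mm.

Request:
{"name": "apply_moves", "arguments": {
  "series": "-0.033 0 0 0 0.53; -0.033 0 0 0 0.53; -0.033 0 0 0 0.53; -0.033 0 0 0 0.53; -0.033 0 0 0 0.53"
}}

```text
time: 9.68
tool_pos: [514.7, 136.8, 17.3]
tcp_rot: [-180.0, 0.0, 106.7]
ft_force: [-0.3, 1.4, -0.3]
finger_gap: 20.2
grip_force: 0.7
```

Request:
{"name": "apply_moves", "arguments": {
  "series": "-0.033 0 0 0 0.53; -0.033 0 0 0 0.53; -0.033 0 0 0 0.53; 0 0 0 0 0.53"
}}

```text
time: 10.02
tool_pos: [524.0, 107.4, 17.7]
tcp_rot: [180.0, 0.1, 106.6]
ft_force: [-0.3, -0.5, -0.4]
finger_gap: 20.3
grip_force: 0.0
```

```bash
python3 -c "
from h import *; st(); box()"
```

```text
t 10.02 bay [-130.4  147.4] z 17.7 yaw_rel 108.1 tilt [1.7998e+02 5.0000e-02] gap 20.3 F [-0.3 -0.5 -0.4]
box -76.6 -17.8 size 56 278 ang 18.3 n 3778
```

Request:
{"name": "apply_moves", "arguments": {
  "series": "0.08 0 0 0 0.53; 0.02 0 -0.13 0 0.53; 0 0 -0.13 0 0.53; 0 0 -0.1 0.059 -1; 0 0 0 0.059 -1"
}}

```text
time: 10.48
tool_pos: [519.1, 139.5, 133.8]
tcp_rot: [179.3, -0.1, 92.9]
ft_force: [1.7, -0.3, 1.3]
finger_gap: 43.3
grip_force: 0.0
```

Request:
{"name": "apply_moves", "arguments": {
  "series": "0 0 0 0.059 -1; 0 0 0 0.059 -1; 0 0 0 0.059 -1; 0 0 0 0.059 -1; 0 0 0 0.059 -1"
}}

```text
time: 10.9
tool_pos: [514.6, 138.5, 125.8]
tcp_rot: [180.0, -0.0, 59.0]
ft_force: [-0.1, -0.1, -0.6]
finger_gap: 85.3
grip_force: 0.0
```

Request:
{"name": "apply_moves", "arguments": {
  "series": "0 0 0 0.059 -1; 0 0 0 0.059 -1; 0 0 0 0.059 -1; 0 0 0 0.059 -1; 0 0 0 0.059 -1"
}}

```text
time: 11.32
tool_pos: [514.6, 138.5, 125.7]
tcp_rot: [180.0, -0.0, 25.2]
ft_force: [0.7, -0.0, 0.4]
finger_gap: 85.0
grip_force: 0.0
```

Request:
{"name": "apply_moves", "arguments": {
  "series": "0 0 0 0.059 -1; 0 0 0 0.059 -1; 0 0 0 0.059 -1; 0 0 0 0.059 -1; 0 0 0 0 -1"
}}

```text
time: 11.73
tool_pos: [514.6, 138.4, 125.7]
tcp_rot: [-180.0, -0.0, -1.8]
ft_force: [-0.1, 0.3, -0.3]
finger_gap: 85.2
grip_force: 0.0
```

```bash
python3 -c "
from h import *; st(); box()"
```

```text
t 11.73 bay [-140.6  178.2] z 125.7 yaw_rel -0.3 tilt [-1.8e+02 -1.0e-02] gap 85.2 F [-0.1  0.3 -0.3]
box -80.1 -6.8 size 56 300 ang 18.3 n 4107
```

Request:
{"name": "apply_moves", "arguments": {
  "series": "-0.0275 0.112 0 0 -1; -0.0275 0.112 0 0 -1; -0.0275 0.112 0 0 -1; -0.0275 0.112 0 0 -1; -0.0275 0.112 0 0 -1"
}}

```text
time: 12.2
tool_pos: [468.4, -29.8, 125.7]
tcp_rot: [180.0, -0.0, -1.2]
ft_force: [0.8, -1.0, -0.3]
finger_gap: 85.4
grip_force: 0.0
```

Request:
{"name": "apply_moves", "arguments": {
  "series": "0 0 0.1 0 -1; 0 0 0.1 0 -1; 0 0 0.1 0 -1; 0 0 0.05 0 -1; 0 0 0.037 0 -1"
}}

```text
time: 12.62
tool_pos: [467.3, -28.5, 7.2]
tcp_rot: [-180.0, 0.2, -1.3]
ft_force: [0.1, 0.2, 0.0]
finger_gap: 85.2
grip_force: 0.0
```

Request:
{"name": "apply_moves", "arguments": {
  "series": "0 0 0 0 -1; 0.03 0 0 0 -1; 0.03 0 0 0 -1; 0.03 0 0 0 -1; 0.03 0 0 0 -1"
}}

```text
time: 13.03
tool_pos: [507.7, -29.8, 11.2]
tcp_rot: [180.0, -0.2, -1.5]
ft_force: [0.3, -0.5, -0.2]
finger_gap: 85.1
grip_force: 0.0
```

Request:
{"name": "apply_moves", "arguments": {
  "series": "0.03 0 0 0 -1; 0.03 0 0 0 -1; 0.03 0 0 0 -1; 0.03 0 0 0 -1; 0 0 0 0 -1"
}}

```text
time: 13.45
tool_pos: [543.7, -30.7, 10.5]
tcp_rot: [180.0, -0.2, -1.5]
ft_force: [0.1, 0.1, 1.3]
finger_gap: 85.2
grip_force: 0.0
```

```bash
python3 -c "
from h import *; st(); box('pics/top4.png')"
```

```text
t 13.45 bay [-106.9    9.9] z 10.5 yaw_rel 0.1 tilt [ 1.7999e+02 -1.6000e-01] gap 85.2 F [0.1 0.1 1.3]
box -36.1 -113.7 size 56 90 ang 11.2 n 486
```

View pics/top4.png

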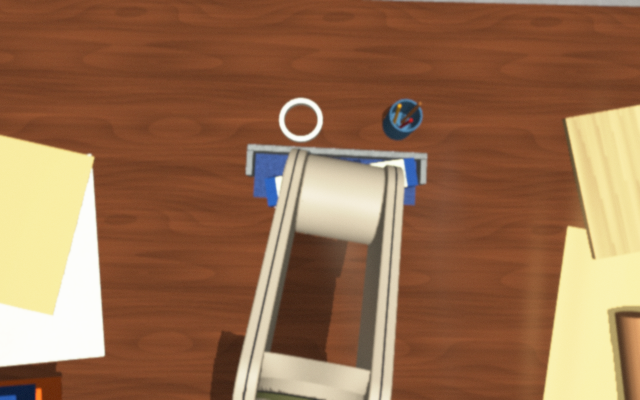

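The box is turning in: it is now at about (-56,-11), at 11°, with its right end behind the post. I'll keep pushing until it is flush.

Request:
{"name": "apply_moves", "arguments": {
  "series": "0.025 0 0 0 -1; 0.025 0 0 0 -1; 0.025 0 0 0 -1; 0.025 0 0 0 -1; 0 0 0 0 -1"
}}

```text
time: 13.92
tool_pos: [572.8, -31.6, 9.9]
tcp_rot: [180.0, -0.1, -1.5]
ft_force: [0.7, 0.0, 0.1]
finger_gap: 85.2
grip_force: 0.0
```

```bash
python3 -c "
from h import *; st(); box()"
```

```text
t 13.92 bay [-77.9   9.8] z 9.9 yaw_rel 0.0 tilt [ 1.7999e+02 -1.0000e-01] gap 85.2 F [0.7 0.  0.1]
box -28.4 -150.0 size 32 55 ang -87.5 n 408
```

Request:
{"name": "apply_moves", "arguments": {
  "series": "0.013 0 0 0 -1; 0.013 0 0 0 -1; 0.008 0 0 0 -1; 0 0 0 0 -1"
}}

```text
time: 14.3
tool_pos: [581.6, -31.7, 9.5]
tcp_rot: [180.0, -0.0, -1.5]
ft_force: [0.2, 0.2, 0.0]
finger_gap: 85.3
grip_force: 0.0
```

Request:
{"name": "apply_moves", "arguments": {
  "series": "-0.05 0 0 0 -1; -0.1 0 0 0 -1; -0.12 0 0 0 -1; 0 0 -0.12 0 -1; 0 0 -0.12 0 -1"
}}

```text
time: 14.72
tool_pos: [490.9, -28.2, 75.2]
tcp_rot: [-179.9, 0.9, -1.5]
ft_force: [3.4, 0.0, 1.4]
finger_gap: 85.2
grip_force: 0.0
```

Request:
{"name": "apply_moves", "arguments": {
  "series": "-0.1 0 -0.08 0 -1; -0.06 -0.12 0 0 -1; 0 -0.13 0 0 -1; 0 -0.13 0 0 -1; 0 -0.13 0 0 -1"
}}

```text
time: 15.13
tool_pos: [456.3, 126.0, 106.4]
tcp_rot: [-180.0, -0.1, -1.6]
ft_force: [0.3, 0.1, 0.1]
finger_gap: 85.4
grip_force: 0.0
```

```bash
python3 -c "
from h import *; st(); box('pics/top5.png')"
```

```text
t 15.13 bay [-198.5  164.2] z 106.4 yaw_rel -0.1 tilt [-1.7998e+02 -1.4000e-01] gap 85.4 F [0.3 0.1 0.1]
box -31.0 -15.2 size 56 300 ang 1.3 n 4163
```

View pics/top5.png

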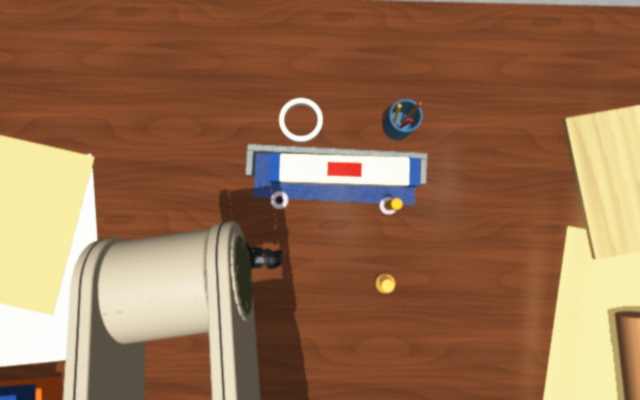

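The box lies in the bay behind the post at (-31,-15), at 1.3°, which is within all limits. The weight, jar and tape roll are at the same pixels as at the start, and the arm is clear.

```bash
python3 -c "
from bench import *; print(hand_in())"
```

```text
the job is handed in; nothing more can be done
None
```

The drawing box is in the bay behind the post, about 3.5 mm off the back wall and 1.3° from parallel by the top camera. The weight, jar and tape roll look unmoved, and I handed the job in at about 15 s; no verdict came back.

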